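Clamp a wooden dowel in the V-block jig for painting

TASK

Fix the wooden dowel for painting: take it from its grey rest, lay it gently in the groove of the two V-blocks clear of the end stop, then slide it along the groove until its end presses lightly on the stop's sprung steel head and the head just gives. Then swing the sprung steel strap across over the dowel by its upright peg until it stands square across the groove at the end of its swing, holding the dowel down against the stop. Force nothing, leave the jar, pot and brush where they are, and let go.

Things in the scene. Friction and masses are not known exactly. Their poses are not given: they have to be found in the camera images.
- dowel: loose plain pale wooden dowel, round, 32 mm diameter, 200 mm long, about 75 to 155 g. Origin at its middle on its axis; x axis along its length. It starts lying in the rest, its axis 34.6 mm above the table.
- rest: fixed low rest for the dowel: grey board 165 x 62 x 6 mm with two small pale wooden V supports, the dowel lying along its x axis. Supports are 25 mm long, centred 60 mm either side of the middle, so 95 mm of the dowel is free between them for the fingers. Origin: centre of the underside.
- jig: fixed plywood board 140 x 280 x 12 mm carrying the V-blocks, the stop and the strap (board from y = -125 to +155 mm). Origin on its underside, directly below the groove; y axis along the groove towards the end stop, x across it towards the strap's pivot post, z up.
- v_blocks: the two fixed wooden V-blocks on the jig, 90 degree grooves in one line. Each is 40 mm long along the groove, 66 mm wide and 36 mm high above the board (48 mm above the table), centred at y = -60 and y = +60 mm of the jig, so 80 mm between them is open for the fingers down to the board. Same origin and axes as the jig. A seated dowel's axis is 46.6 mm, its top 62.6 mm above the table.
- groove (a point): point on the axis of a seated dowel, 46.6 mm above the table, midway between the V-blocks. Axes as the jig.
- stop: fixed aluminium bracket at the +y end of the groove, 50 mm wide, top 62 mm above the table, origin at the foot of its groove side, 132 mm along y from the point groove. It carries an adjustable stop on the groove's axis: a screw with a round steel head, 26 mm across, whose face stands 24 to 44 mm out of the bracket. Its setting differs each time and is not measured: find it by feel.
- stop_axis (a point): where the screw's axis passes the groove side of the bracket, 46.6 mm above the table. The head is sprung: it yields with 0.5 N plus 1.6 N per mm, for 8 mm, and is then rigid. So a seated dowel first touches it with its middle between y = -12 and y = +8 mm of the point groove; the laid dowel slides with 1 to 3 N, and once let go stays against the head by friction.
- strap: steel clamp strap 106 x 24 x 8 mm that swings level about an upright post. Origin on the pivot axis at the strap's underside, 60.1 mm above the table when free, 2.5 mm below the top of a seated dowel. It points from the pivot along its own -x axis. Square across the groove (clamped) its axes are parallel to the jig's, and there its swing ends at a rigid stop.
- strap_pivot (a point): axis of the strap's pivot post, at jig x = +45, y = -60 mm. The strap starts open, 79 to 92 degrees anticlockwise (from above) from its clamped place, pointing about along the jig's -y, clear of the dowel; close it clockwise as seen from above. It stays where it is left.
- strap_lip (a point): turned-up lip on the strap's leading edge, facing the dowel's free end as it closes: on meeting the dowel the strap rides up 2.5 mm onto it, while a spring in the post (3.6 N plus 0.6 N per mm of lift, at most 10 mm) presses it down. Swinging it over the dowel takes some 3 to 10 N at the peg.
- strap_peg (a point): centre of the top of the upright round steel peg near the free end of the strap: 14 mm diameter, standing 36 mm above the strap's top face, 80 mm from the pivot axis; its top is 104 mm above the table with the strap free and 107 mm with it on the dowel.
- jar: bystander: closed white jar, 60 mm diameter, 90 mm tall. Origin: centre of its underside.
- pot: bystander: small open white glue pot, 64 mm diameter, 50 mm tall. Origin: centre of its underside.
- brush: bystander: brush lying on the table. Origin: under its middle, x axis along it.
Things that resemble listed ones, but are neither listed nor needed, are in the scene too. What is shaped like the dowel but green is not meant.

How it is judged:
On the way, in this order (a step that is already met when the one before it is completed fails the run):
1. with the strap still open, the dowel lies in both V-blocks and its end is pushed against the sprung stop with 2 N or more (x of dowel in the frame of groove between -0.003 and 0.003 m and z of dowel in the frame of groove between -0.003 and 0.003 m and angle between the x axis of dowel and the y axis of jig, either way round below 0.05 rad and y of dowel in the frame of groove between -0.022 and 0.018 m and contact force between stop and dowel above 2 N and not (angle between the x axis of strap and the x axis of jig, either way round below 1 rad)), for 0.2 s.
2. the strap is square across the groove and presses on the dowel (angle between the x axis of strap and the x axis of jig, either way round below 0.15 rad and contact force between strap and dowel above 2 N), for 0.2 s.
At the end, for the whole second after the job is handed in: The dowel is at rest in both V-blocks (within 3 mm of the groove axis, 0.05 rad of its direction, middle -22 to +18 mm from the groove point) and still touches the stop (over 0.2 N); the strap is within 0.15 rad of square and presses on the dowel with over 2 N (all of step 2 and x of dowel in the frame of groove between -0.003 and 0.003 m and z of dowel in the frame of groove between -0.003 and 0.003 m and angle between the x axis of dowel and the y axis of jig, either way round below 0.05 rad and y of dowel in the frame of groove between -0.022 and 0.018 m and contact force between stop and dowel above 0.2 N and linear speed of dowel below 0.01 m/s).
It fails at once if the dowel is pressed or dropped hard into the V-blocks (over 25 N) (contact force between v_blocks and dowel above 25 N).
It fails at once if the dowel is rammed against the end stop (over 8 N) (contact force between stop and dowel above 8 N).
It fails at once if the strap is forced (over 25 N from the robot) (contact force between the arm and strap above 25 N).
It fails at once if the jar, the pot or the brush is moved more than 20 mm (distance of any of jar, pot, brush from where it was at the start of the episode above 0.02 m).
It also fails if it takes over 72 s, if anything falls off the work surface, if the arm or the gripper's body presses on something with over 40 N, if the wrist force passes 120 N, or if a joint passes its speed limit or range.

ROBOT

A 6-joint arm with a two-finger parallel gripper is mounted at the origin on the work surface. World frame = base frame: x ahead of the robot, y to its left, z up, the work surface at z = 0. Lengths are in m, angles in rad, forces in N, time in s.
With the tool pointing down it reaches from about 0.25 to 0.775 m from the base axis. Payload 4 kg.
Tool frame: the origin (TCP) lies on the centre line of the jaws, within the pads' length; the fingertips stand 19 mm ahead of it and the grasp point (between the pads) is the TCP; z points along the fingers, y is the line along which they close (so a half turn about z gives the same grasp; the last joint's range is limited). The gripper opens to 94 mm and grips with 3 to 60 N. Pads are 16 mm wide; open, the fingers measure 119 mm over their backs; the gripper's body (75 mm by 177 mm) begins 78 mm behind the grasp point.
Start: joints at [1.045, 0.087, 1.371, -0, 1.684, -0.103], TCP at [0.226, 0.502, 0.187] pointing down, gripper open.
Joint ranges: [-3.1, 3.1], [-0.76, 2.03], [0.27, 2.55], [-1.08, 4.22], [0.17, 2.65], [-2.57, 2.57]. Speed limits (rad/s): [2.79, 2.79, 3.14, 3.14, 3.14, 3.14].

INTERFACE

Orientations are given as a unit quaternion [w, x, y, z].
In Python, from station import manip gives the robot as it stands.
- The arm moves only by the shell command python3 -m crank 'ROWS' [OPENING] [FORCE]. ROWS is JSON, a list of rows, each an object with "delta_pos": the shift along the tool's x, y, z in cm, a list of three; "yaw": the turn about the tool's z in units of 10 degrees (1.0 is 10 degrees). In form: [{"delta_pos": [tx, ty, tz], "yaw": yaw}, ...]. A call has 1 to 12 rows; each row is the pose to reach, as a shift and turn from the pose commanded when the call began, along the tool's axes at that moment; what a row does not reach only later rows make up. A row lasts 1/8 s, in which the tool goes at most 62.5 mm and 10.7 degrees, less where a joint would pass 70% of its speed; a pose out of reach is approached as far as the arm can. A call with a gripper value outside its range is refused whole. OPENING is the opening, from -1 (shut) to 1 (fully open), so that 0 is half open, set as the call begins (- or left out, the last holds). The fingers move at their own pace and stop on an object; FORCE is the grip in N (left out, the last holds). Time passes only in rows, so rows that repeat a pose let the fingers close. It gives the time, the measured TCP pose, the force, the opening and the grip force at its end, in the units of the state.
- manip.sense(): the state, without advancing time (a new reading comes with each control period).
- manip.snapshot(name): name is "side" or "top"; returns the picture (384x512x3 uint8, red, green, blue); there is no depth.
- manip.get_calibration(name): a dict with "vertical_fov" (degrees; the focal length in pixels is half the picture's height over the tangent of half this angle, whatever the lens; pixels are square), "cx", "cy" (the principal point, pixels), "dist" ([k1, k2, p1, p2, k3] as OpenCV has them; the pictures are not rectified), "R" (3x3) and "t" (3): a world point X has camera coordinates R X + t. Camera axes: x right, y down, z forward; pixel columns grow to the right and rows downward; lengths in m; the calibration is good to about 2 mm. A picture is of the moment at which its call begins. get_calibration takes no time and is no camera call.
- manip.hand_in(): hands the job in; it is judged then, once.
The state is a dict: "time": time; "qpos": joint angles; "qvel": joint speeds; "effort": joint torques, N m; "eef_pos": TCP position; "ee_rot": TCP orientation; "wrist_force": force on the tool from outside, world axes, zero at the start; "torque": the same for the moment, N m; "width": finger opening in m; "gripper_force": force on a finger pad.
Only numpy, scipy, OpenCV 4.12 (cv2) and the standard library are available. Lean on these libraries where they do the work, as an engineer would, in place of code of your own. Each camera call takes 0.05 s, during which the arm holds its last target. There are 200 camera calls.

## Working session

There is one attempt and no reset: what is moved stays moved. The work goes in short steps, Python scripts to look and compute and a shell command to move; the robot and the scene stay as the last step left them, time stands still between calls to the robot, and variables do not carry over. Pictures are saved under pics/ and viewed, at most 10 in all, crops included, and the job is handed in when it is done.

```bash
ls; mkdir -p pics
python3 - <<'E'
from station import manip
import cv2,numpy as np
s=manip.sense();print({k:np.round(v,3).tolist() for k,v in s.items()})
ims=[]
for n in("top","side"):
    im=manip.snapshot(n);cv2.imwrite(f"pics/{n}0.png",im[:,:,::-1]);c=manip.get_calibration(n);print(n,{k:np.round(v,4).tolist() for k,v in c.items()})
    print((-np.array(c["R"]).T@np.array(c["t"])).round(3))
E
```

```text
pics
{'time': 0.0, 'qpos': [1.045, 0.088, 1.372, -0.0, 1.684, -0.103], 'qvel': [-0.001, -0.0, 0.001, 0.0, 0.002, 0.001], 'effort': [0.0, -34.017, -30.243, 0.072, 0.033, -0.0], 'eef_pos': [0.225, 0.501, 0.186], 'ee_rot': [-0.0, 0.21, 0.978, -0.001], 'wrist_force': [-0.028, 0.771, -0.648], 'torque': [-0.044, -0.042, -0.023], 'gripper_force': 0.0, 'width': 0.094}
top {'vertical_fov': 56.0045, 'cx': 254.3586, 'cy': 192.5982, 'dist': [-0.1038, 0.0, 0.0, 0.0, 0.0], 'R': [[-0.0235, -0.9993, 0.0288], [-0.9992, 0.0226, -0.0319], [0.0313, -0.0295, -0.9991]], 't': [-0.0301, 0.559, 1.0082]}
[ 0.526 -0.013  1.026]
side {'vertical_fov': 48.9368, 'cx': 254.7201, 'cy': 187.8231, 'dist': [0.0212, 0.0, 0.0, 0.0, 0.0], 'R': [[0.7901, -0.6127, -0.0169], [-0.4136, -0.5126, -0.7524], [0.4523, 0.6015, -0.6585]], 't': [-0.4629, 0.2876, 1.0594]}
[ 0.006 -0.773  0.906]
```

Run:
```python
import cv2
for n in("top","side"):
    im=cv2.imread(f"pics/{n}0.png");cv2.imwrite(f"pics/{n}0b.png",cv2.resize(im,(800,600),interpolation=cv2.INTER_CUBIC))
```

```text
(no output)
```

View pics/top0b.png

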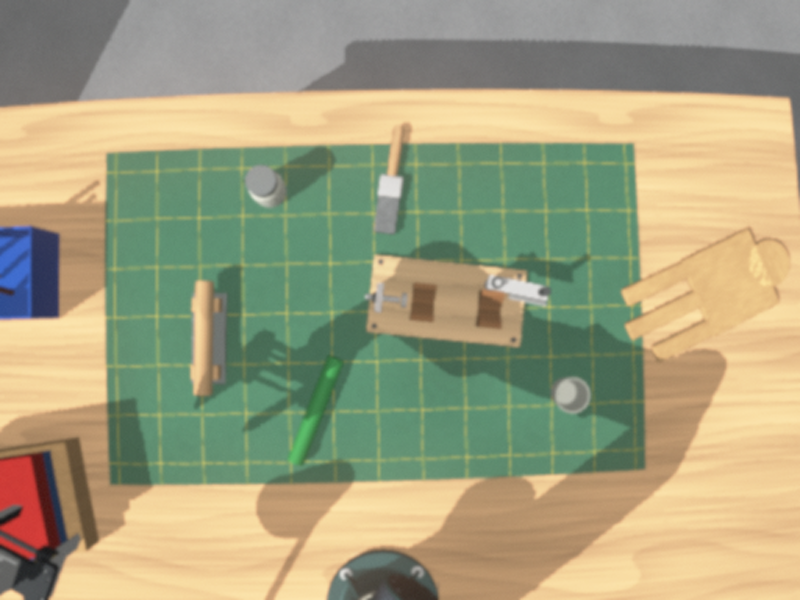

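View pics/side0b.png

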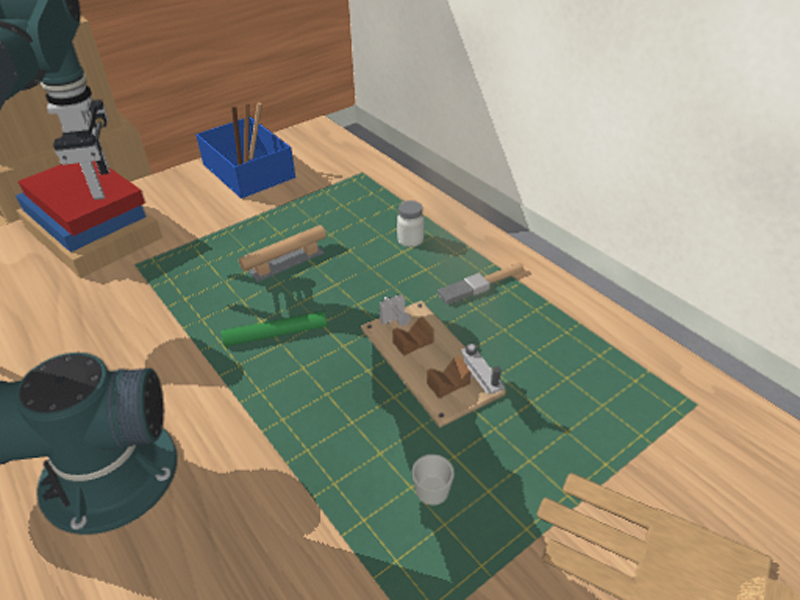

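The top view shows the pale dowel at about (203,338), lying along world y on the grey rest. The jig is around (447,300), with its stop to the left (+y) and the strap's pivot on its far side (+x) at (497,284). The strap is open, with its peg near (545,292).

Things that could be taken for the dowel (top view pixels): the pale rod on the grey rest (203,338), the green rod (316,410), the brush handle (398,150) and the glove's wooden fingers (650,290). I choose the pale rod on the rest.

```bash
cat > h.py <<'E'
import cv2,numpy as np
from station import manip
def K(c,h=384):
    f=h/2/np.tan(np.radians(c["vertical_fov"])/2);return np.array([[f,0,c["cx"]],[0,f,c["cy"]],[0,0,1.]])
def ray(n,p):
    c=manip.get_calibration(n);u=cv2.undistortPoints(np.float64(p).reshape(-1,1,2),K(c),np.float64(c["dist"]))[:,0]
    R=np.array(c["R"]);return -R.T@np.array(c["t"]),np.c_[u,np.ones(len(u))]@R
def plane(n,p,z):
    C,d=ray(n,p);return C+d*((z-C[2])/d[:,2])[:,None]
def proj(n,X):
    c=manip.get_calibration(n);return cv2.projectPoints(np.float64(X).reshape(-1,1,3),cv2.Rodrigues(np.array(c["R"]))[0],np.float64(c["t"]),K(c),np.float64(c["dist"]))[0][:,0]
def tri(p,q):
    C,d=ray("top",p);D,e=ray("side",q);d=d[0];e=e[0]
    s=np.linalg.lstsq(np.c_[d,-e],D-C,rcond=None)[0];a=C+s[0]*d;b=D+s[1]*e
    return (a+b)/2,np.linalg.norm(a-b)
E
python3 - <<'E'
from h import *
im=cv2.imread("pics/top0.png");hsv=cv2.cvtColor(im,cv2.COLOR_BGR2HSV)
g=~cv2.inRange(hsv,(50,60,0),(100,255,255))
roi=np.zeros(g.shape,np.uint8)
# board: non-green in jig region, excluding outside
roi[150:228,228:342]=255
m=cv2.morphologyEx(g&roi,cv2.MORPH_OPEN,np.ones((3,3)))
cs=max(cv2.findContours(m,0,2)[0],key=cv2.contourArea);r=cv2.minAreaRect(cs);print("jig px",r,cv2.boxPoints(r))
w=cv2.inRange(hsv,(8,60,120),(22,200,255))
roi[:]=0;roi[170:260,115:150]=255
cd=max(cv2.findContours(w&roi,0,2)[0],key=cv2.contourArea);r2=cv2.minAreaRect(cd);print("dowel px",r2,cv2.boxPoints(r2))
a=im[170:260,112:157];b=im[155:230,225:357]
cv2.drawContours(im,[cs,cd],-1,(255,0,255),1)
a2=im[170:260,112:157];b2=im[155:230,225:357]
S=lambda x,k:cv2.resize(x,None,fx=k,fy=k,interpolation=cv2.INTER_CUBIC)
o=cv2.imread("pics/top0.png");s=cv2.imread("pics/side0.png")
W=np.zeros((600,800,3),np.uint8)
x=S(b2,4);W[:300,:528]=x
x=S(a2,3);W[:270,530:665]=x
x=S(o[155:230,225:357],4);W[300:600,:528]=x
x=S(o[170:260,112:157],3);W[300:570,530:665]=x
cv2.imwrite("pics/crop1.png",W)
W=S(s[180:275,225:330],6);cv2.imwrite("pics/crop2.png",W[:600,:800])
E
```

```text
jig px ((286.94366455078125, 191.5209503173828), (108.01925659179688, 54.681392669677734), 6.170175075531006) [[230.30829 212.89821]
 [236.18555 158.53358]
 [343.57904 170.14369]
 [337.70178 224.50832]]
dowel px ((131.0, 216.0), (72.0, 18.0), 90.0) [[122. 180.]
 [140. 180.]
 [140. 252.]
 [122. 252.]]
```

View pics/crop1.png

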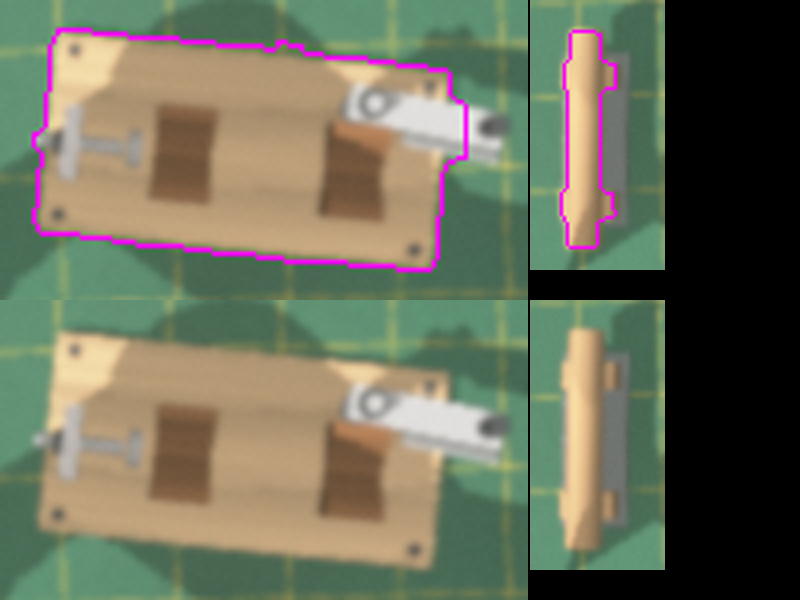

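View pics/crop2.png

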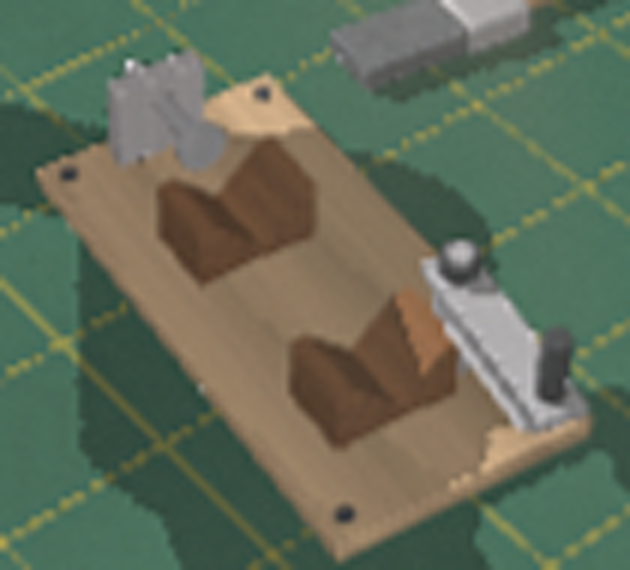

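The crop confirms the dowel: a plain pale rod on two V supports over the grey board. It spans rows 180–252 at about column 131 of the top image. It also shows the jig's four screws, at crop pixels (75,50), (58,214), (430,88) and (414,249), with the pivot at (375,104) and the peg top at about (493,124).

Run:
```python
from h import *
mm=lambda a:(np.array(a)*1000).round(1).tolist()
o=cv2.imread("pics/top0.png");gray=cv2.cvtColor(o,6).astype(float);hsv=cv2.cvtColor(o,cv2.COLOR_BGR2HSV)
def dark(cx,cy,r=3):
    p=gray[cy-r:cy+r+1,cx-r:cx+r+1];w=np.clip(np.median(p)-15-p,0,None);y,x=np.mgrid[-r:r+1,-r:r+1];return [cx+(w*x).sum()/w.sum(),cy+(w*y).sum()/w.sum()]
px=[dark(int(225+x/4),int(155+y/4)) for x,y in((75,50),(58,214),(430,88),(414,249))]
X=plane("top",px,.0125);print("screws",np.round(px,1).tolist(),mm(X[:,:2]))
q=[[225+x/6,180+y/6] for x,y in((263,93),(68,174),(345,513))]
print("screws side",mm(plane("side",q,.0125)[:,:2]))
print("sides",mm([np.linalg.norm(X[a]-X[b]) for a,b in((0,1),(2,3),(0,2),(1,3))]))
y=(X[0]+X[1]-X[2]-X[3])[:2];yaw=np.arctan2(-y[0],y[1]);c=X.mean(0)[:2]
ey=np.array([-np.sin(yaw),np.cos(yaw)]);ex=np.array([ey[1],-ey[0]]);g=c-.015*ey
print("jig yaw deg",np.degrees(yaw).round(2),"groove",mm(g))
# V-blocks check (dark brown)
v=cv2.inRange(hsv,(4,100,40),(16,220,135));v[:155]=0;v[230:]=0;v[:,:225]=0;v[:,357:]=0
for k in sorted(cv2.findContours(v,0,2)[0],key=cv2.contourArea)[-2:]:
    P=plane("top",k[:,0].astype(float),.048)[:,:2]-g;L=np.c_[P@ex,P@ey];print("vb",mm(L.min(0)),mm(L.max(0)))
for nm,p,z in(("pivot",(375,104),.072),("peg",(493,124),.104)):
    P=plane("top",[[225+p[0]/4,155+p[1]/4]],z)[0,:2];print(nm,mm(P),"jig",mm([(P-g)@ex,(P-g)@ey]))
for nm,t,s in(("pivot",(375,104),(459,255)),("peg",(493,124),(554,337))):
    P,e=tri([[225+t[0]/4,155+t[1]/4]],[[225+s[0]/6,180+s[1]/6]]);print(nm,"tri",mm(P),mm(e),"jig",mm([(P[:2]-g)@ex,(P[:2]-g)@ey]))
# dowel
w=cv2.inRange(hsv,(8,60,120),(22,200,255))
mid=[];
for r in list(range(204,232)):
    c=np.flatnonzero(w[r,115:150])+115;mid.append([(c.min()+c.max())/2,r,np.ptp(c)+1])
mid=np.array(mid);k=np.polyfit(mid[:,1],mid[:,0],1);print("width px",mid[:,2].mean())
e=plane("top",[[np.polyval(k,179.7),179.7],[np.polyval(k,252.3),252.3]],.0346);m=e.mean(0)
print("dowel ends",mm(e),"len",mm(np.linalg.norm(e[0]-e[1])),"mid",mm(m),"dir deg",np.degrees(np.arctan2(*(e[0]-e[1])[[1,0]])))
print("dowel mid in side",proj("side",m),"ends",proj("side",e))
s=manip.sense();print(s["eef_pos"],s["ee_rot"],s["time"])
```

```text
screws [[243.2, 167.0], [239.0, 208.2], [332.1, 175.4], [328.1, 217.1]] [[630.9, -13.2], [515.2, 1.2], [602.2, -265.3], [484.0, -250.2]]
screws side [[631.5, -14.0], [515.9, 0.7], [485.1, -250.6]]
sides [116.6, 119.2, 253.7, 253.3]
jig yaw deg -6.79 groove [556.3, -146.8]
vb [-40.1, -77.2] [20.0, -35.8]
vb [-37.6, 41.8] [20.2, 80.2]
pivot [583.3, -213.8] jig [34.8, -63.3]
peg [566.9, -284.3] jig [26.7, -135.3]
pivot tri [583.0, -212.0, 81.4] 0.6 jig [34.2, -61.6]
peg tri [567.7, -285.8, 100.7] 1.7 jig [27.7, -136.7]
width px 12.0
dowel ends [[600.8, 301.5, 34.6], [401.0, 305.0, 34.6]] len 199.8 mid [500.9, 303.3, 34.6] dir deg -0.9943443286910681
dowel mid in side [[180.64900778 158.3055358 ]] ends [[205.53381659 147.73005988]
 [154.1620742  169.55027789]]
[0.22541151 0.5011204  0.1858397 ] [-3.02059796e-04  2.09815958e-01  9.77740415e-01 -9.23789063e-04] 0.1
```

The V-blocks and the pivot agree that the groove lies about 10 mm to the −x side of the board's centre line. I'll check that against the stop and work out the first move.

```bash
cat >> h.py <<'E'
yaw=np.radians(-6.79);ey=np.array([-np.sin(yaw),np.cos(yaw)]);ex=np.array([ey[1],-ey[0]]);g=np.array([.5564,-.1468])-.010*ex
J=lambda P:(np.c_[(np.atleast_2d(P)[:,:2]-g)@ex,(np.atleast_2d(P)[:,:2]-g)@ey]*1000).round(1).tolist()
def W(x,y,z):return np.r_[g+x/1000*ex+y/1000*ey,z]
def go(T,ang=None):
    from scipy.spatial.transform import Rotation as Ro
    s=manip.sense();q=s["ee_rot"];R=Ro.from_quat([q[1],q[2],q[3],q[0]]).as_matrix()
    a=np.degrees(np.arctan2(R[1,1],R[0,1]));d=R.T@(np.array(T)-s["eef_pos"])*100
    y=0 if ang is None else -((ang-a+180)%360-180)/10
    print("delta cm",d.round(2),"yaw",round(y,2),"now y-ang",a.round(1),"tcp",(np.array(s["eef_pos"])*1000).round(1),"jig",J(s["eef_pos"]))
E
python3 - <<'E'
from h import *
c=lambda x,y:[225+x/4,155+y/4]
print("bracket top ctr/corners",J(plane("top",[c(70,143),c(82,106),c(82,180)],.062)))
print("head face",J(plane("top",[c(142,147)],.0466)), "far rod",J(plane("top",[c(90,145)],.0466)))
print("head side-view ctr",J(plane("side",[[225+203/6,180+146/6]],.0466)))
print("groove w",g,"pivot expected px",proj("top",W(45,-60,.08)))
go([.491,.3035,.12],89)
E
```

```text
bracket top ctr/corners [[-0.4, 136.7], [25.0, 131.1], [-24.3, 126.3]]
head face [[2.1, 87.9]] far rod [[0.1, 123.2]]
head side-view ctr [[2.7, 92.0]]
groove w [ 0.54647014 -0.14561769] pivot expected px [[318.14213004 180.55737109]]
delta cm [-32.33  -7.11   6.59] yaw -2.32 now y-ang 65.8 tcp [225.4 501.1 185.8] jig [[-395.3, 604.2]]
```

Bracket width (49 mm) and centring check out, and the head face shows at jig y ≈ 88–92 mm. Moving above the dowel.

```bash
python3 -m crank '[{"delta_pos":[-5.4,-1.2,1.1],"yaw":-0.4},{"delta_pos":[-10.8,-2.4,2.2],"yaw":-0.8},{"delta_pos":[-16.2,-3.6,3.3],"yaw":-1.2},{"delta_pos":[-21.6,-4.7,4.4],"yaw":-1.6},{"delta_pos":[-27,-5.9,5.5],"yaw":-2},{"delta_pos":[-32.3,-7.1,6.6],"yaw":-2.3},{"delta_pos":[-32.3,-7.1,6.6],"yaw":-2.3},{"delta_pos":[-32.3,-7.1,6.6],"yaw":-2.3}]' 0.3; python3 -c "
from h import *
go([.491,.3035,.034],89)"
```

```text
time: 1.1
eef_pos: [0.4906, 0.3045, 0.1204]
ee_rot: [-0.001, 0.011, 1.0, 0.0]
wrist_force: [-0.4, 0.7, -0.3]
width: 0.061
gripper_force: 0.0
delta cm [-0.06 -0.1   8.64] yaw -0.03 now y-ang 88.7 tcp [490.6 304.5 120.4] jig [[-108.7, 440.3]]
```

```bash
python3 -m crank '[{"delta_pos":[-0.05,-0.1,3],"yaw":0},{"delta_pos":[-0.05,-0.1,6],"yaw":0},{"delta_pos":[-0.05,-0.1,8],"yaw":0},{"delta_pos":[-0.05,-0.1,8.6],"yaw":0},{"delta_pos":[-0.05,-0.1,8.6],"yaw":0}]'; python3 -m crank '[{"delta_pos":[0,0,0],"yaw":0},{"delta_pos":[0,0,0],"yaw":0},{"delta_pos":[0,0,0],"yaw":0},{"delta_pos":[0,0,0],"yaw":0},{"delta_pos":[0,0,0],"yaw":0}]' -1 20; python3 -m crank '[{"delta_pos":[0,0,-1],"yaw":0},{"delta_pos":[0,0,-3],"yaw":0},{"delta_pos":[0,0,-7],"yaw":0},{"delta_pos":[0,0,-10],"yaw":0},{"delta_pos":[0,0,-10],"yaw":0}]'; python3 -c "
from h import *
cv2.imwrite('pics/g.png',cv2.resize(manip.snapshot('side')[80:230,90:290,::-1],(800,600),interpolation=2))
go(W(0,-16,.134),-6.79)"
```

```text
time: 1.72
eef_pos: [0.4911, 0.3042, 0.0354]
ee_rot: [0.0, 0.01, 1.0, 0.0]
wrist_force: [0.3, -0.0, 0.8]
width: 0.0606
gripper_force: 0.0
time: 2.35
eef_pos: [0.4917, 0.3033, 0.0349]
ee_rot: [0.0, 0.011, 1.0, 0.0]
wrist_force: [-0.7, 0.1, -0.5]
width: 0.0146
gripper_force: 0.0
time: 2.98
eef_pos: [0.4936, 0.3043, 0.1389]
ee_rot: [0.003, 0.011, 1.0, 0.002]
wrist_force: [0.5, 0.6, -0.2]
width: 0.0003
gripper_force: 0.0
delta cm [ -6.22 -46.4    0.18] yaw 9.56 now y-ang 88.8 tcp [492.3 303.7 136.3] jig [[-106.9, 439.7]]
```

View pics/g.png

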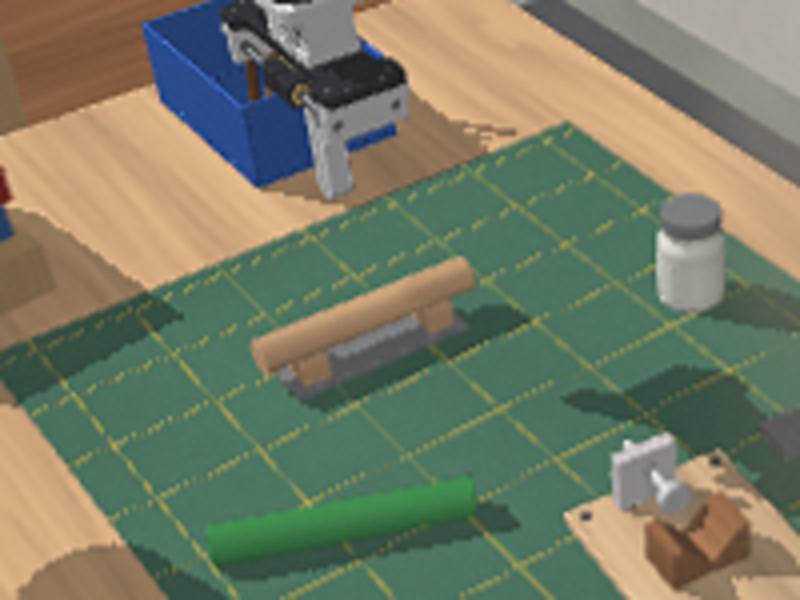

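The picture shows the dowel still on its rest at about (362,313) in the crop and the gripper shut and empty, so the fingers closed beside it. I'll compare where the fingertips appear with what the sensed pose predicts.

Run:
```python
from h import *
s=manip.sense();p=np.array(s["eef_pos"]);print(p,s["time"],s["width"],np.round(s["qpos"],3))
T=p-[0,0,.019]
print("tip side px (crop)",(proj("side",T)-[90,80])*4,"top",proj("top",T))
im=manip.snapshot("top");cv2.imwrite("pics/g2.png",cv2.resize(im[100:280,60:300,::-1],(800,600),interpolation=2))
print("top px in crop",(proj("top",T)-[60,100])*800/240,"dowel crop px",(proj("top",[.4909,.3033,.0346])-[60,100])*800/240)
```

```text
[0.49231837 0.30367407 0.13631163] 3.025 0.0008339750046304376 [ 0.455  0.163  1.387  0.     1.589 -1.095]
tip side px (crop) [[339.86322461 236.52777639]] top [[119.0208932  220.40105457]]
top px in crop [[196.73631067 401.33684858]] dowel crop px [[231.39126124 398.63330403]]
```

View pics/g2.png

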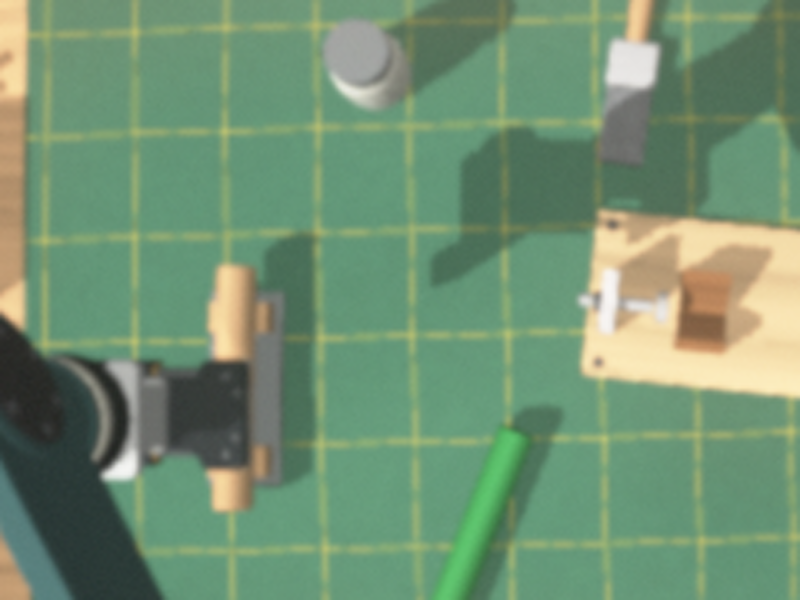

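Run:
```python
from h import *
print("start tip expected (side, 800 scale)",proj("side",[.2254,.5011,.167])*1.5625,"TCP",proj("side",[.2254,.5011,.186])*1.5625)
for z in(.10,.117,.135,.15,.17):
    print(z,plane("side",[[90+335/4,80+190/4]],z).round(3),plane("side",[[98/1.5625,195/1.5625]],z+.05).round(3))
print("body right edge, corners",plane("top",[[60+248*.3,100+362*.3],[60+248*.3,100+465*.3]],.215).round(3))
im=manip.snapshot("side");cv2.imwrite("pics/g3.png",cv2.resize(im[70:190,100:260,::-1],(800,600),interpolation=2))
T=np.array(manip.sense()["eef_pos"])
for z in(-.019,0,.05,.078):print(z,(proj("side",T+[0,0,z])-[100,70])*5)
```

```text
start tip expected (side, 800 scale) [[106.87488206 201.37648668]] TCP [[103.95292508 193.43764226]]
0.1 [[0.535 0.392 0.1  ]] [[0.224 0.567 0.15 ]]
0.117 [[0.524 0.368 0.117]] [[0.219 0.537 0.167]]
0.135 [[0.512 0.342 0.135]] [[0.214 0.505 0.185]]
0.15 [[0.502 0.32  0.15 ]] [[0.21  0.478 0.2  ]]
0.17 [[0.489 0.291 0.17 ]] [[0.204 0.443 0.22 ]]
body right edge, corners [[0.522 0.234 0.215]
 [0.452 0.235 0.215]]
-0.019 [[374.04365122 350.71861211]]
0 [[369.88649522 326.5872976 ]]
0.05 [[358.56148479 260.90800987]]
0.078 [[351.96303221 222.68046999]]
```

View pics/g3.png

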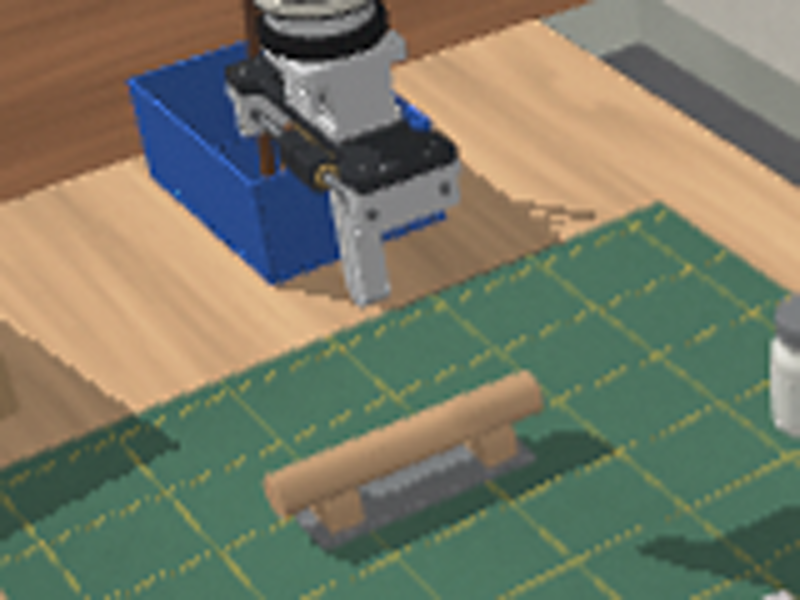

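The fingertips show at (370,303) where the sensed pose predicts (374,351), which makes the tool look about 40 mm higher than reported. I'll quantify this with the body corners and the start picture.

Run:
```python
from h import *
T=np.array(manip.sense()["eef_pos"]);print(T)
for b in(0,.02,.04,.06):
    print(b,"tip",((proj("side",T+[0,0,b-.019])-[100,70])*5).round(),"body -y end bottom corners",((proj("side",[T+[-.037,-.088,b+.078],T+[.037,-.088,b+.078]])-[100,70])*5).round().tolist(),
    "top: body edge",((proj("top",[T+[-.037,-.088,b+.085],T+[.037,-.088,b+.085]])-[60,100])/.3).round().tolist())
    s=np.array([.2254,.5011,.186+b-.019]);d=np.array([.41,.913,0])
    print("   start near/far finger tips",(proj("side",[s-d*.052,s+d*.052])*1.5625).round().tolist())
```

```text
[0.49081955 0.30292054 0.13335568]
0 tip [[374. 351.]] body -y end bottom corners [[370.0, 304.0], [477.0, 261.0]] top: body edge [[276.0, 463.0], [274.0, 353.0]]
   start near/far finger tips [[105.0, 215.0], [109.0, 188.0]]
0.02 tip [[370. 325.]] body -y end bottom corners [[365.0, 275.0], [473.0, 233.0]] top: body edge [[268.0, 466.0], [266.0, 353.0]]
   start near/far finger tips [[101.0, 207.0], [106.0, 180.0]]
0.04 tip [[365. 299.]] body -y end bottom corners [[360.0, 246.0], [469.0, 204.0]] top: body edge [[259.0, 469.0], [257.0, 353.0]]
   start near/far finger tips [[98.0, 198.0], [103.0, 171.0]]
0.06 tip [[361. 273.]] body -y end bottom corners [[355.0, 216.0], [465.0, 175.0]] top: body edge [[250.0, 472.0], [247.0, 353.0]]
   start near/far finger tips [[95.0, 189.0], [100.0, 163.0]]
```

Body corners and fingertips, both now and at the start, agree: the tool truly stands about 38–40 mm above the reported z, while x and y agree. I'll correct for that, then reopen and descend in stages watching force.

```bash
python3 -m crank '[{"delta_pos":[0,0,1],"yaw":0},{"delta_pos":[0,0,3],"yaw":0},{"delta_pos":[0,0,6],"yaw":0},{"delta_pos":[0,0,9],"yaw":0},{"delta_pos":[0,0,10.5],"yaw":0},{"delta_pos":[0,0,11.5],"yaw":0},{"delta_pos":[0,0,11.5],"yaw":0}]' 1 20; python3 -c "
from h import *
a=manip.snapshot('side')[100:190,140:240];b=manip.snapshot('top')[160:265,80:170]
f=lambda x,w:cv2.resize(x[:,:,::-1],(w,600),interpolation=2)
cv2.imwrite('pics/g4.png',np.hstack([f(a,420),f(b,380)]))
T=np.array(manip.sense()['eef_pos']);print(T)
for z in (.019,.038,.138): print(z,((proj('side',T+[0,0,z])-[140,100])*[4.2,600/90]).round(),((proj('top',T+[0,0,z])-[80,160])*[380/90,600/105]).round())
go([.491,.303,-.003],89)
"
```

```text
time: 4.0
eef_pos: [0.4913, 0.3032, 0.0193]
ee_rot: [-0.0, 0.011, 1.0, -0.0]
wrist_force: [-0.1, -0.5, 0.4]
width: 0.0672
gripper_force: 0.0
[0.49231386 0.30368001 0.02091165]
0.019 [[160. 386.]] [[205. 338.]]
0.038 [[157. 356.]] [[196. 340.]]
0.138 [[139. 189.]] [[140. 349.]]
delta cm [ 0.13 -0.07  2.39] yaw -0.02 now y-ang 88.8 tcp [492.3 303.7  20.9] jig [[-106.9, 439.7]]
```

View pics/g4.png

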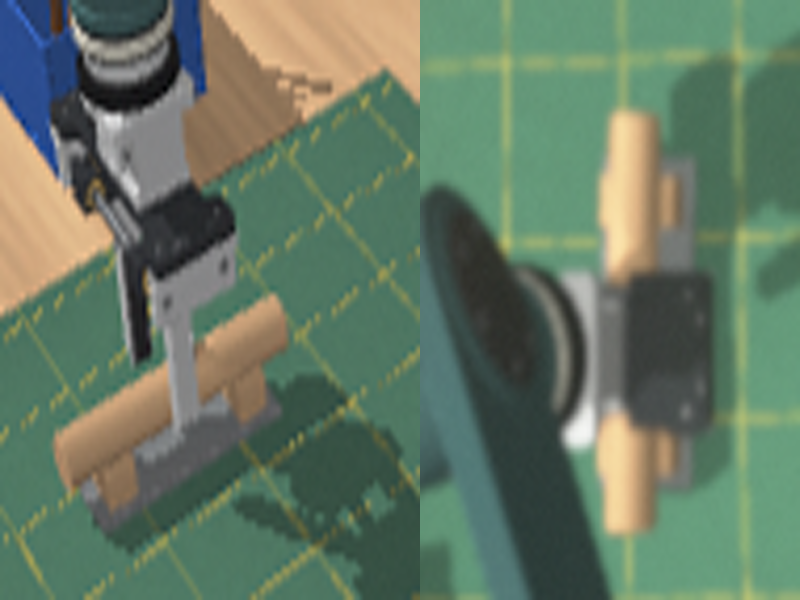

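The fingers now straddle the dowel: the near tip is at (182,430) in front of it and the far tip at (140,360) behind. I'll lower the rest of the way and close.

```bash
python3 -m crank '[{"delta_pos":[0.1,0,1],"yaw":0},{"delta_pos":[0.1,0,1.7],"yaw":0},{"delta_pos":[0.1,0,2.1],"yaw":0},{"delta_pos":[0.1,0,2.1],"yaw":0}]' 0.3 20;  python3 -m crank '[{"delta_pos":[0,0,0],"yaw":0},{"delta_pos":[0,0,0],"yaw":0},{"delta_pos":[0,0,0],"yaw":0},{"delta_pos":[0,0,0],"yaw":0},{"delta_pos":[0,0,0],"yaw":0}]' -1 20
```

```text
time: 4.6
eef_pos: [0.4902, 0.3032, -0.0017]
ee_rot: [-0.0, 0.011, 1.0, -0.0]
wrist_force: [0.2, -0.7, -0.9]
width: 0.0611
gripper_force: 0.0
time: 5.22
eef_pos: [0.4908, 0.3037, -0.0009]
ee_rot: [0.0, 0.011, 1.0, 0.0]
wrist_force: [0.3, 0.8, 0.3]
width: 0.0319
gripper_force: 20.0
```

Gripped: width 31.9 mm, force 20 N. Reported z −1 mm corresponds to the dowel axis at 34.6 mm, so from here I use axis height = reported z + 35.6 mm. Lifting.

```bash
python3 -m crank '[{"delta_pos":[0,0,-1],"yaw":0},{"delta_pos":[0,0,-3],"yaw":0},{"delta_pos":[0,0,-6],"yaw":0},{"delta_pos":[0,0,-9],"yaw":0},{"delta_pos":[0,0,-11],"yaw":0},{"delta_pos":[0,0,-11],"yaw":0},{"delta_pos":[0,0,-11],"yaw":0}]'; python3 -c "
from h import *
go(W(0,-16,.108),-6.79)"
```

```text
time: 6.1
eef_pos: [0.49, 0.3029, 0.1079]
ee_rot: [-0.001, 0.011, 1.0, -0.0]
wrist_force: [0.4, 0.1, -1.5]
width: 0.0315
gripper_force: 20.0
delta cm [-6.460e+00 -4.631e+01  2.000e-02] yaw 9.56 now y-ang 88.8 tcp [490.  302.9 107.9] jig [[-109.1, 438.7]]
```

```bash
python3 -m crank '[{"delta_pos":[-0.3,-2,0],"yaw":0.4},{"delta_pos":[-0.9,-6,0],"yaw":1.2},{"delta_pos":[-1.5,-10.5,0],"yaw":2.1},{"delta_pos":[-2.1,-15,0],"yaw":3},{"delta_pos":[-2.7,-19.5,0],"yaw":3.9},{"delta_pos":[-3.3,-24,0],"yaw":4.8},{"delta_pos":[-3.9,-28.5,0],"yaw":5.7},{"delta_pos":[-4.6,-33,0],"yaw":6.6},{"delta_pos":[-5.2,-37.5,0],"yaw":7.6},{"delta_pos":[-5.8,-41.5,0],"yaw":8.5},{"delta_pos":[-6.3,-45,0],"yaw":9.2},{"delta_pos":[-6.5,-46.3,0],"yaw":9.6}]'; python3 -m crank '[{"delta_pos":[0,0,0],"yaw":0},{"delta_pos":[0,0,0],"yaw":0},{"delta_pos":[0,0,0],"yaw":0}]'; python3 -c "
from h import *
go(W(0,-16,.025),-6.79)
im=manip.snapshot('top');hsv=cv2.cvtColor(im[:,:,::-1].copy(),40)
a=cv2.resize(im[140:240,220:350,::-1],(800,600),interpolation=2);cv2.imwrite('pics/p.png',a)
s=np.array([manip.sense()['wrist_force'] for _ in range(2)]);print(s)"
```

```text
time: 7.6
eef_pos: [0.5441, -0.1641, 0.1075]
ee_rot: [-0.001, 0.753, 0.658, -0.001]
wrist_force: [-0.5, 0.2, -1.0]
width: 0.0314
gripper_force: 20.0
time: 7.98
eef_pos: [0.5454, -0.1603, 0.1087]
ee_rot: [-0.0, 0.75, 0.662, -0.0]
wrist_force: [-0.8, -0.4, -1.0]
width: 0.0316
gripper_force: 20.0
delta cm [-0.13 -0.06  8.37] yaw -0.04 now y-ang -7.2 tcp [ 545.4 -160.3  108.7] jig [[0.7, -14.7]]
[[ 0.23019548 -1.17884172 -1.07827453]
 [ 0.23019548 -1.17884172 -1.07827453]]
```

```bash
python3 -m crank '[{"delta_pos":[-0.1,-0.05,1.5],"yaw":0},{"delta_pos":[-0.1,-0.05,4],"yaw":0},{"delta_pos":[-0.1,-0.05,6],"yaw":0},{"delta_pos":[-0.1,-0.05,7.5],"yaw":0},{"delta_pos":[-0.1,-0.05,8.3],"yaw":0},{"delta_pos":[-0.1,-0.05,8.7],"yaw":0},{"delta_pos":[-0.1,-0.05,8.8],"yaw":0},{"delta_pos":[-0.1,-0.05,8.8],"yaw":0}]'; python3 -c "
from h import *
go(W(0,-16,.011),-6.79)
im=cv2.resize(manip.snapshot('side')[180:275,225:330,::-1],(440,600),interpolation=2);t=cv2.resize(manip.snapshot('top')[150:230,225:357,::-1],(360,218),interpolation=2)
im2=np.zeros((600,800,3),np.uint8);im2[:,:440]=im;im2[:218,440:]=t;cv2.imwrite('pics/p2.png',im2)"
```

```text
time: 9.02
eef_pos: [0.5456, -0.1621, 0.0216]
ee_rot: [0.001, 0.75, 0.661, 0.0]
wrist_force: [0.4, -0.2, -1.3]
width: 0.0318
gripper_force: 20.0
delta cm [ 0.05 -0.11  1.06] yaw -0.04 now y-ang -7.2 tcp [ 545.6 -162.1   21.6] jig [[1.1, -16.5]]
```

View pics/p2.png

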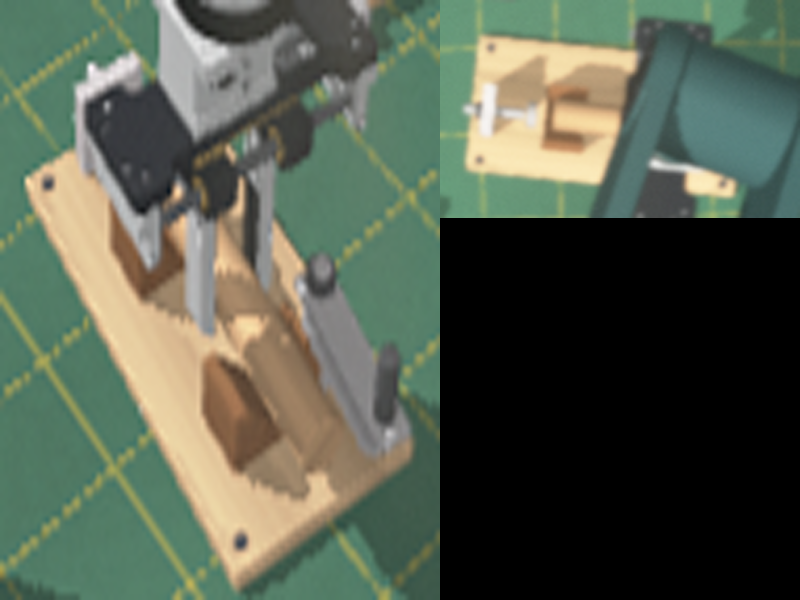

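The dowel hangs over both V-block grooves, parallel to them, with its far end short of the stop head (head at about (535,105) in the inset, dowel end near 555). I'll lower gently by feel.

```bash
python3 -m crank '[{"delta_pos":[0,-0.05,0.2],"yaw":0},{"delta_pos":[0,-0.1,0.4],"yaw":0},{"delta_pos":[0,-0.1,0.6],"yaw":0},{"delta_pos":[0,-0.1,0.7],"yaw":0},{"delta_pos":[0,-0.1,0.7],"yaw":0}]';python3 -m crank '[{"delta_pos":[0,0,0.1],"yaw":0},{"delta_pos":[0,0,0.1],"yaw":0}]';python3 -m crank '[{"delta_pos":[0,0,0.1],"yaw":0},{"delta_pos":[0,0,0.1],"yaw":0}]'
```

```text
time: 9.75
eef_pos: [0.544, -0.1617, 0.0137]
ee_rot: [-0.0, 0.75, 0.661, -0.0]
wrist_force: [0.6, 0.2, -2.5]
width: 0.0313
gripper_force: 20.0
time: 10.0
eef_pos: [0.544, -0.1618, 0.0128]
ee_rot: [-0.0, 0.75, 0.661, 0.0]
wrist_force: [0.4, 0.7, -2.0]
width: 0.0314
gripper_force: 20.0
time: 10.25
eef_pos: [0.5441, -0.1618, 0.0119]
ee_rot: [0.0, 0.75, 0.661, 0.0]
wrist_force: [0.2, 0.0, -0.3]
width: 0.0313
gripper_force: 20.0
```

```bash
python3 -m crank '[{"delta_pos":[0,0,0.1],"yaw":0},{"delta_pos":[0,0,0.1],"yaw":0}]'
```

```text
time: 10.5
eef_pos: [0.5444, -0.1619, 0.0116]
ee_rot: [0.0, 0.75, 0.661, 0.0]
wrist_force: [-0.5, 0.6, 3.0]
width: 0.0316
gripper_force: 20.0
```

Seated: the vertical force went from −2.3 N to +3 N. Now sliding towards the stop.

```bash
python3 -m crank '[{"delta_pos":[0.2,0,-0.05],"yaw":0},{"delta_pos":[0.4,0,-0.05],"yaw":0},{"delta_pos":[0.6,0,-0.05],"yaw":0},{"delta_pos":[0.8,0,-0.05],"yaw":0}]'; python3 -m crank '[{"delta_pos":[0.1,0,0],"yaw":0},{"delta_pos":[0.2,0,0],"yaw":0}]'; python3 -m crank '[{"delta_pos":[0.1,0,0],"yaw":0},{"delta_pos":[0.2,0,0],"yaw":0}]'
```

```text
time: 11.0
eef_pos: [0.5452, -0.154, 0.0115]
ee_rot: [0.0, 0.75, 0.661, -0.0]
wrist_force: [-1.5, -2.3, 2.1]
width: 0.0314
gripper_force: 20.0
time: 11.25
eef_pos: [0.5454, -0.1519, 0.0115]
ee_rot: [0.0, 0.75, 0.661, -0.0]
wrist_force: [-0.5, -3.3, 2.0]
width: 0.0314
gripper_force: 20.0
time: 11.5
eef_pos: [0.5456, -0.1499, 0.0115]
ee_rot: [0.0, 0.75, 0.661, 0.0]
wrist_force: [-1.4, -2.8, 2.3]
width: 0.0315
gripper_force: 20.0
```

```bash
python3 -m crank '[{"delta_pos":[0.1,0,0],"yaw":0},{"delta_pos":[0.1,0,0],"yaw":0}]'|grep -E "eef|wrist"; python3 -m crank '[{"delta_pos":[0.1,0,0],"yaw":0},{"delta_pos":[0.1,0,0],"yaw":0}]'|grep -E "eef|wrist"; python3 -m crank '[{"delta_pos":[0.1,0,0],"yaw":0},{"delta_pos":[0.1,0,0],"yaw":0}]'|grep -E "eef|wrist"
```

```text
eef_pos: [0.5457, -0.1488, 0.0114]
wrist_force: [-0.3, -1.5, 1.5]
eef_pos: [0.5458, -0.1478, 0.0114]
wrist_force: [-0.8, -2.9, 2.2]
eef_pos: [0.546, -0.1468, 0.0114]
wrist_force: [-1.5, -2.5, 2.9]
```

```bash
python3 -m crank '[{"delta_pos":[0.1,0,0],"yaw":0},{"delta_pos":[0.1,0,0],"yaw":0}]'|grep -E "eef|wrist"; python3 -m crank '[{"delta_pos":[0.1,0,0],"yaw":0},{"delta_pos":[0.1,0,0],"yaw":0}]'|grep -E "eef|wrist"
```

```text
eef_pos: [0.5461, -0.1458, 0.0114]
wrist_force: [-0.3, -3.0, 2.8]
eef_pos: [0.5462, -0.145, 0.0114]
wrist_force: [-1.5, -3.4, 2.2]
```

```bash
python3 -m crank '[{"delta_pos":[0.1,0,0],"yaw":0},{"delta_pos":[0.1,0,0],"yaw":0}]'|grep -E "eef|wrist"; python3 -m crank '[{"delta_pos":[0.05,0,0],"yaw":0},{"delta_pos":[0.05,0,0],"yaw":0}]'|grep -E "eef|wrist"
```

```text
eef_pos: [0.5463, -0.1443, 0.0114]
wrist_force: [-0.8, -4.1, 2.3]
eef_pos: [0.5463, -0.1439, 0.0114]
wrist_force: [-1.5, -6.0, 2.9]
```

```bash
python3 -m crank '[{"delta_pos":[0.05,0,0],"yaw":0},{"delta_pos":[0.05,0,0],"yaw":0}]'|grep -E "eef|wrist"; python3 -m crank '[{"delta_pos":[0,0,0],"yaw":0},{"delta_pos":[0,0,0],"yaw":0}]'|grep -E "eef|wrist"
```

```text
eef_pos: [0.5463, -0.1436, 0.0114]
wrist_force: [-1.6, -5.7, 1.7]
eef_pos: [0.5464, -0.1436, 0.0114]
wrist_force: [-1.7, -5.6, 2.5]
```

Contact felt: axial force has risen about 3 N above the sliding baseline. One more half millimetre, then hold.

```bash
python3 -m crank '[{"delta_pos":[0.05,0,0],"yaw":0},{"delta_pos":[0.05,0,0],"yaw":0},{"delta_pos":[0.05,0,0],"yaw":0},{"delta_pos":[0.05,0,0],"yaw":0}]'|grep -E "eef|wrist"; python3 -c "
from h import *
go(W(0,0,.011))"
```

```text
eef_pos: [0.5464, -0.1433, 0.0114]
wrist_force: [-1.3, -6.1, 1.3]
delta cm [-0.23  0.03  0.04] yaw 0 now y-ang -7.2 tcp [ 546.4 -143.3   11.4] jig [[-0.3, 2.3]]
```

```bash
python3 -m crank '[{"delta_pos":[0,0,0],"yaw":0},{"delta_pos":[0,0,0],"yaw":0},{"delta_pos":[0,0,0],"yaw":0},{"delta_pos":[0,0,0],"yaw":0}]' 0.2; python3 -m crank '[{"delta_pos":[0,0,-0.5],"yaw":0},{"delta_pos":[0,0,-2],"yaw":0},{"delta_pos":[0,0,-5],"yaw":0},{"delta_pos":[0,0,-8],"yaw":0},{"delta_pos":[0,0,-11],"yaw":0},{"delta_pos":[0,0,-12],"yaw":0},{"delta_pos":[0,0,-12],"yaw":0}]' -0.3
python3 - <<'E'
from h import *
for n,(x0,y0,x1,y1) in(("top",(340,176,360,200)),("side",(308,230,326,252))):
    v=cv2.cvtColor(cv2.imread(f"pics/{n}0.png"),6)[y0:y1,x0:x1];print(n);print(v)
im=manip.snapshot("side");cv2.imwrite("pics/side_rel.png",im[:,:,::-1])
# candidate peg positions for swing angles, r=80
for a in(79,82,85,88,91):
    P=W(45-80*np.cos(np.radians(a)),-60-80*np.sin(np.radians(a)),.104);print(a,P.round(4),proj("top",P).round(1),proj("side",P).round(1))
print("pivot",proj("top",W(45,-60,.081)),proj("side",W(45,-60,.081)))
E
```

```text
time: 14.75
eef_pos: [0.5465, -0.1419, 0.0112]
ee_rot: [-0.0, 0.75, 0.661, 0.0]
wrist_force: [-0.7, 0.3, 0.1]
width: 0.056
gripper_force: 0.0
time: 15.62
eef_pos: [0.547, -0.1426, 0.1324]
ee_rot: [0.001, 0.75, 0.661, 0.001]
wrist_force: [0.7, 0.3, -0.5]
width: 0.033
gripper_force: 0.0
top
[[123 125 123 117 109 103 103 102 100 106 109 102  97  93  91  92  88  90
   90  90]
 [122 126 126 122 117 117 115 114 113 119 123 113 104 102  97  95  90  90
   92  90]
 [123 127 126 124 125 124 124 124 123 134 141 131 118 113 109 103 100 101
   96  94]
 [126 129 126 127 125 126 127 124 127 139 148 140 127 123 119 117 114 114
  109 103]
 [151 141 134 130 129 128 127 128 129 139 150 142 127 123 124 124 124 122
  119 116]
 [192 176 164 158 151 145 136 132 130 140 147 140 126 124 125 126 126 126
  126 122]
 [218 208 204 200 192 179 162 146 136 137 142 136 127 125 125 125 125 126
  126 126]
 [223 222 222 220 213 197 176 154 137 130 128 126 122 123 125 125 126 125
  125 126]
 [223 223 223 221 209 184 154 131 119 115 111 113 115 123 125 126 125 126
  125 125]
 [223 224 222 215 186 147 114 102 101 104 105
[... 2555 characters left out ...]
6 119 122 129 114  83  73  72]
 [119 160 182 138 116 163 174 181 174 177 161 137 123 126 117  86  73  74]
 [106 118 183 162 124 128 175 184 161 153 143 129 120 121 119  94  77  74]
 [107 101 155 181 146 121 156 153 130 139 137 150 158 137 127  98  77  71]
 [149 145 152 175 146 125 126 135 122 161 167 153 145 132 124  91  73  73]]
79 [ 0.5596 -0.2867  0.104 ] [[349.2 188.8]] [[315.1 237. ]]
82 [ 0.5636 -0.2879  0.104 ] [[349.6 187.2]] [[316.5 236.5]]
85 [ 0.5677 -0.2888  0.104 ] [[350.  185.6]] [[318. 236.]]
88 [ 0.5718 -0.2896  0.104 ] [[350.2 184. ]] [[319.3 235.4]]
91 [ 0.576  -0.2901  0.104 ] [[350.3 182.4]] [[320.7 234.8]]
pivot [[318.21943934 180.53275938]] [[301.28361116 222.14742837]]
```

Both views put the strap's swing at about 84.5°, so the peg is at world (567, −289) mm. After release the wrist force is near zero. Moving over the peg.

```bash
python3 -c "
from h import *
go([.567,-.2887,.132],-12.3)"
```

```text
delta cm [-14.26   3.9   -0.11] yaw 0.51 now y-ang -7.2 tcp [ 546.3 -142.3  131. ] jig [[-0.6, 3.3]]
```

```bash
python3 -m crank '[{"delta_pos":[-2.5,0.7,0],"yaw":0.1},{"delta_pos":[-6,1.6,0],"yaw":0.2},{"delta_pos":[-10,2.7,0],"yaw":0.4},{"delta_pos":[-13,3.6,0],"yaw":0.5},{"delta_pos":[-14.3,3.9,0],"yaw":0.5},{"delta_pos":[-14.3,3.9,0],"yaw":0.5},{"delta_pos":[-14.3,3.9,0],"yaw":0.5}]' -0.2|grep -v grip
python3 - <<'E'
from h import *
go([.567,-.2887,.061],-12.3)
# peg vs fingers & dowel check: side and top
a=manip.snapshot("side")[170:275,225:340,::-1];b=manip.snapshot("top")[150:230,225:370,::-1]
im2=np.zeros((600,800,3),np.uint8);im2[:420,:460]=cv2.resize(a,(460,420),interpolation=2);im2[:188,460:]=cv2.resize(b,(340,188),interpolation=2);cv2.imwrite("pics/q.png",im2)
E
```

```text
time: 16.55
eef_pos: [0.5671, -0.2879, 0.131]
ee_rot: [-0.001, 0.778, 0.628, 0.0]
wrist_force: [-0.7, -0.5, 0.3]
width: 0.0374
delta cm [-0.09  0.01  7.  ] yaw 0.01 now y-ang -12.2 tcp [ 567.1 -287.9  131. ] jig [[37.3, -138.8]]
```

```bash
python3 -m crank '[{"delta_pos":[-0.1,0,1],"yaw":0},{"delta_pos":[-0.1,0,2.5],"yaw":0},{"delta_pos":[-0.1,0,4],"yaw":0}]'; python3 -m crank '[{"delta_pos":[0,0,1],"yaw":0},{"delta_pos":[0,0,2],"yaw":0},{"delta_pos":[0,0,3],"yaw":0},{"delta_pos":[0,0,3],"yaw":0}]'
python3 - <<'E'
from h import *
a=manip.snapshot("side")[170:275,225:340,::-1];b=manip.snapshot("top")[150:230,225:370,::-1]
im2=np.zeros((600,800,3),np.uint8);im2[:420,:460]=cv2.resize(a,(460,420),interpolation=2);im2[:188,460:]=cv2.resize(b,(340,188),interpolation=2);cv2.imwrite("pics/q.png",im2)
E
```

```text
time: 17.02
eef_pos: [0.5666, -0.2897, 0.0896]
ee_rot: [-0.001, 0.778, 0.628, -0.0]
wrist_force: [0.2, 0.2, -0.3]
width: 0.0378
gripper_force: 0.0
time: 17.52
eef_pos: [0.5664, -0.2899, 0.0602]
ee_rot: [-0.001, 0.778, 0.628, -0.0]
wrist_force: [-0.1, 0.0, 0.5]
width: 0.0377
gripper_force: 0.0
```

View pics/q.png

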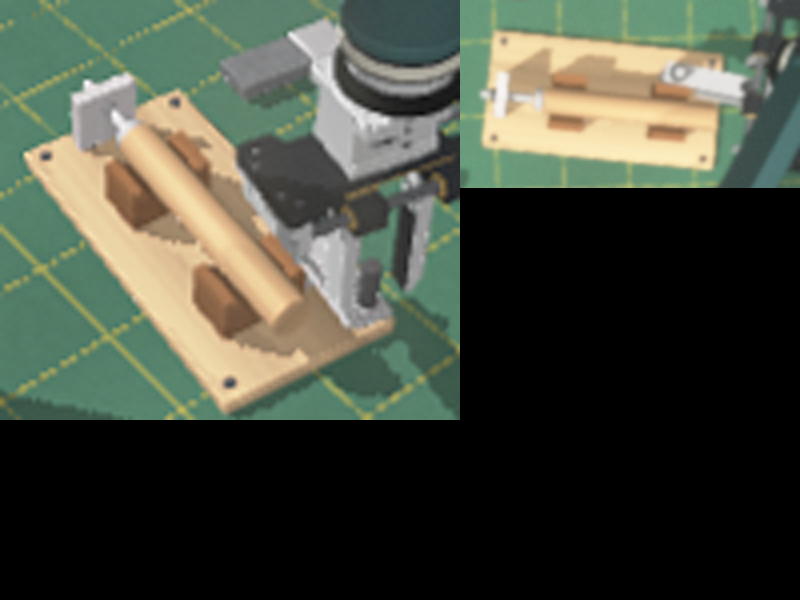

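The dowel lies in both V-blocks with its end on the stop head (about (125,125)). The peg, at (370,285), stands between the two fingers at (345,290) and (408,270). I'll close to a loose cage and work out the arc.

```bash
python3 -m crank '[{"delta_pos":[0,0,0],"yaw":0},{"delta_pos":[0,0,0],"yaw":0},{"delta_pos":[0,0,0],"yaw":0}]' -0.6 10
cat > arc.py <<'E'
import sys
from h import *
from scipy.spatial.transform import Rotation as Ro
def arc(angs,z):
    s=manip.sense();q=s["ee_rot"];R=Ro.from_quat([q[1],q[2],q[3],q[0]]).as_matrix();c=np.degrees(np.arctan2(R[1,1],R[0,1]))
    P=np.array(J(s["eef_pos"])[0])-[45,-60];print("now jig-rel r",np.hypot(*P).round(1),"a",np.degrees(np.arctan2(-P[1],-P[0])).round(1),"yang",c.round(1))
    for a in angs:
        r=np.radians(a);d=R.T@(W(45-80*np.cos(r),-60-80*np.sin(r),z)-s["eef_pos"])*100
        print(a,d.round(2).tolist(),"yaw",round(-(a-96.8-c)/10,2))
arc([float(x) for x in sys.argv[1:]],.060)
E
python3 arc.py 80 75 70 65 60 55
```

```text
time: 18.0
eef_pos: [0.5672, -0.2902, 0.0617]
ee_rot: [0.0, 0.778, 0.628, 0.0]
wrist_force: [0.2, -0.1, -0.8]
width: 0.0191
gripper_force: 0.0
now jig-rel r 81.4 a 84.9 yang -12.2
80.0 [0.17, -0.68, 0.17] yaw 0.46
75.0 [0.26, -1.37, 0.17] yaw 0.96
70.0 [0.41, -2.05, 0.17] yaw 1.46
65.0 [0.61, -2.72, 0.17] yaw 1.96
60.0 [0.87, -3.36, 0.17] yaw 2.46
55.0 [1.19, -3.99, 0.17] yaw 2.96
```

```bash
python3 -m crank '[{"delta_pos":[0.15,-0.7,0],"yaw":0.5},{"delta_pos":[0.25,-1.35,0],"yaw":1},{"delta_pos":[0.4,-2.05,0],"yaw":1.5},{"delta_pos":[0.6,-2.7,0],"yaw":2},{"delta_pos":[0.6,-2.7,0],"yaw":2}]'; python3 arc.py 60 55 50 45 40
```

```text
time: 18.62
eef_pos: [0.5418, -0.2785, 0.0616]
ee_rot: [0.0, 0.875, 0.483, 0.0]
wrist_force: [0.2, -0.0, 0.0]
width: 0.0188
gripper_force: 0.0
now jig-rel r 80.2 a 64.9 yang -32.2
60.0 [0.04, -0.69, 0.16] yaw 0.46
55.0 [0.12, -1.38, 0.16] yaw 0.96
50.0 [0.27, -2.06, 0.16] yaw 1.46
45.0 [0.47, -2.73, 0.16] yaw 1.96
40.0 [0.74, -3.37, 0.16] yaw 2.46
```

```bash
python3 -m crank '[{"delta_pos":[0.05,-0.7,0],"yaw":0.5},{"delta_pos":[0.15,-1.4,0],"yaw":1},{"delta_pos":[0.15,-1.4,0],"yaw":1}]'|grep -E "eef|wrist";python3 -m crank '[{"delta_pos":[0.05,-0.7,0],"yaw":0.5},{"delta_pos":[0.15,-1.4,0],"yaw":1},{"delta_pos":[0.15,-1.4,0],"yaw":1}]'|grep -E "eef|wrist"; python3 arc.py 40 35 30 25 20 15 10
```

```text
eef_pos: [0.5327, -0.2713, 0.0631]
wrist_force: [3.1, -2.5, 1.9]
eef_pos: [0.5225, -0.2606, 0.0627]
wrist_force: [1.6, -3.9, 2.9]
now jig-rel r 79.3 a 45.9 yang -52.1
40.0 [-0.04, -0.83, 0.27] yaw 0.47
35.0 [0.05, -1.52, 0.27] yaw 0.97
30.0 [0.2, -2.2, 0.27] yaw 1.47
25.0 [0.4, -2.87, 0.26] yaw 1.97
20.0 [0.67, -3.52, 0.26] yaw 2.47
15.0 [0.98, -4.14, 0.26] yaw 2.97
10.0 [1.36, -4.73, 0.26] yaw 3.47
```

The strap is being pushed and has met the dowel (about 4.5 N, with some uplift). Continuing.

```bash
python3 -m crank '[{"delta_pos":[0,-0.8,0],"yaw":0.5},{"delta_pos":[0.05,-1.5,0],"yaw":1},{"delta_pos":[0.2,-2.2,0],"yaw":1.5},{"delta_pos":[0.4,-2.9,0],"yaw":2},{"delta_pos":[0.4,-2.9,0],"yaw":2}]'|grep -E "eef|wrist|width"; python3 arc.py 20 15 10 5 2 0 -2
```

```text
eef_pos: [0.5069, -0.2338, 0.0614]
wrist_force: [0.8, -1.2, 1.4]
width: 0.0187
now jig-rel r 80.6 a 23.5 yang -72.0
20.0 [0.09, -0.5, 0.14] yaw 0.48
15.0 [0.17, -1.19, 0.14] yaw 0.98
10.0 [0.32, -1.87, 0.14] yaw 1.48
5.0 [0.53, -2.54, 0.14] yaw 1.98
2.0 [0.68, -2.93, 0.14] yaw 2.28
0.0 [0.79, -3.18, 0.14] yaw 2.48
-2.0 [0.91, -3.44, 0.14] yaw 2.68
```

```bash
python3 -m crank '[{"delta_pos":[0.1,-0.5,0],"yaw":0.5},{"delta_pos":[0.15,-1.2,0],"yaw":1},{"delta_pos":[0.3,-1.9,0],"yaw":1.5},{"delta_pos":[0.5,-2.5,0],"yaw":2},{"delta_pos":[0.5,-2.5,0],"yaw":2}]'|grep -E "eef|wrist|width"; python3 -m crank '[{"delta_pos":[0.1,-0.25,0],"yaw":0.2},{"delta_pos":[0.1,-0.25,0],"yaw":0.2}]'|grep -E "eef|wrist|width"; python3 arc.py 2 0 -2 -3
```

```text
eef_pos: [0.5035, -0.2085, 0.0609]
wrist_force: [0.1, -1.6, 0.8]
width: 0.0189
eef_pos: [0.5041, -0.2065, 0.0607]
wrist_force: [-2.3, -2.9, 2.8]
width: 0.0189
now jig-rel r 80.1 a 3.9 yang -94.1
2.0 [0.0, -0.27, 0.07] yaw 0.07
0.0 [0.01, -0.54, 0.07] yaw 0.27
-2.0 [0.03, -0.82, 0.07] yaw 0.47
-3.0 [0.04, -0.96, 0.07] yaw 0.57
```

```bash
for i in 1; do python3 -m crank '[{"delta_pos":[0,-0.2,0],"yaw":0.1},{"delta_pos":[0,-0.2,0],"yaw":0.1}]'|grep -E "eef|wrist"; python3 -m crank '[{"delta_pos":[0,-0.2,0],"yaw":0.1},{"delta_pos":[0,-0.2,0],"yaw":0.1}]'|grep -E "eef|wrist"; done
```

```text
eef_pos: [0.5045, -0.2041, 0.0608]
wrist_force: [-2.1, -2.3, 1.6]
eef_pos: [0.5052, -0.2016, 0.0609]
wrist_force: [-2.0, -2.2, 0.5]
```

```bash
python3 -m crank '[{"delta_pos":[0,-0.2,0],"yaw":0.1},{"delta_pos":[0,-0.2,0],"yaw":0.1}]'|grep -E "eef|wrist"; python3 arc.py 0 -2
```

```text
eef_pos: [0.5058, -0.1996, 0.061]
wrist_force: [-0.3, -0.6, -1.6]
now jig-rel r 79.0 a -1.2 yang -97.2
0.0 [-0.1, 0.16, 0.1] yaw -0.04
-2.0 [-0.1, -0.11, 0.1] yaw 0.16
```

```bash
python3 -m crank '[{"delta_pos":[-0.05,-0.1,0],"yaw":0},{"delta_pos":[-0.05,-0.1,0],"yaw":0}]'|grep -E "eef|wrist"; python3 -m crank '[{"delta_pos":[0,-0.1,0],"yaw":0},{"delta_pos":[0,-0.1,0],"yaw":0}]'|grep -E "eef|wrist"
```

```text
eef_pos: [0.5058, -0.1988, 0.0614]
wrist_force: [0.2, -1.7, -1.4]
eef_pos: [0.5058, -0.1981, 0.0615]
wrist_force: [0.0, -1.6, -1.7]
```

```bash
python3 -m crank '[{"delta_pos":[0,-0.1,0],"yaw":0},{"delta_pos":[0,-0.1,0],"yaw":0}]'|grep -E "eef|wrist"
```

```text
eef_pos: [0.5058, -0.1972, 0.0615]
wrist_force: [0.6, -1.4, -1.4]
```

```bash
python3 -m crank '[{"delta_pos":[0,-0.1,0],"yaw":0},{"delta_pos":[0,-0.1,0],"yaw":0}]'|grep -E "eef|wrist"; python3 -m crank '[{"delta_pos":[0,-0.1,0],"yaw":0},{"delta_pos":[0,-0.1,0],"yaw":0}]'|grep -E "eef|wrist"
```

```text
eef_pos: [0.5058, -0.1967, 0.0615]
wrist_force: [1.3, -4.9, -2.2]
eef_pos: [0.5058, -0.1961, 0.0615]
wrist_force: [1.9, -4.8, -1.1]
```

```bash
python3 -m crank '[{"delta_pos":[0,-0.1,0],"yaw":0},{"delta_pos":[0,-0.1,0],"yaw":0}]'|grep -E "eef|wrist"; python3 arc.py 0
```

```text
eef_pos: [0.5059, -0.1958, 0.0616]
wrist_force: [-0.3, -6.6, -1.6]
now jig-rel r 79.6 a -3.9 yang -97.3
0.0 [-0.06, 0.54, 0.16] yaw -0.05
```

Force rises while the position stalls, so the strap has reached its end stop (about 6.6 N). Letting go, lifting and checking.

```bash
python3 -m crank '[{"delta_pos":[0,0.2,0],"yaw":0},{"delta_pos":[0,0.4,0],"yaw":0},{"delta_pos":[0,0.4,0],"yaw":0},{"delta_pos":[0,0.4,0],"yaw":0}]' -0.2; python3 -m crank '[{"delta_pos":[0,0,-1],"yaw":0},{"delta_pos":[0,0,-3],"yaw":0},{"delta_pos":[0,0,-6],"yaw":0},{"delta_pos":[0,0,-9],"yaw":0},{"delta_pos":[0,0,-12],"yaw":0},{"delta_pos":[0,0,-12],"yaw":0}]'
python3 - <<'E'
from h import *
im=manip.snapshot("side");cv2.imwrite("pics/end.png",im[:,:,::-1]);gr=cv2.cvtColor(im,7)
for a in(-4,0,4,8):
    print(a,"peg top",proj("side",W(45-80*np.cos(np.radians(a)),-60-80*np.sin(np.radians(a)),.107)).round(1),"base",proj("side",W(45-80*np.cos(np.radians(a)),-60-80*np.sin(np.radians(a)),.071)).round(1))
c=proj("side",W(-35,-60,.09))[0].astype(int);print(c);print(gr[c[1]-16:c[1]+20,c[0]-10:c[0]+12])
s=cv2.imread("pics/side_rel.png",0)
h=proj("side",W(0,92,.0466))[0].astype(int);print("dowel/stop diff vs after release",np.abs(s[h[1]-8:h[1]+12,h[0]-8:h[0]+12].astype(int)-gr[h[1]-8:h[1]+12,h[0]-8:h[0]+12]).mean())
E
```

```text
time: 23.62
eef_pos: [0.5054, -0.1977, 0.0613]
ee_rot: [-0.0, 0.998, -0.063, -0.0]
wrist_force: [0.8, -0.3, -0.1]
width: 0.0377
gripper_force: 0.0
time: 24.38
eef_pos: [0.5072, -0.1989, 0.1852]
ee_rot: [0.001, 0.998, -0.063, 0.003]
wrist_force: [0.8, 0.4, -0.1]
width: 0.0376
gripper_force: 0.0
-4 peg top [[275.6 225.5]] base [[275.4 234.9]]
0 peg top [[276.7 226.9]] base [[276.5 236.3]]
4 peg top [[278.  228.2]] base [[277.7 237.6]]
8 peg top [[279.3 229.4]] base [[279.1 238.8]]
[276 231]
[[205 211 217 214 205 195 186 174 160 132  97 103 128 133 133 129 126 148
  151 185 190 189]
 [197 206 212 217 214 203 194 184 171 158 129 112 126 131 133 135 131 129
  127 147 185 191]
 [188 200 207 215 218 213 203 192 182 169 154 128 117 126 130 132 135 132
  130 129 148 185]
 [175 191 202 210 217 218 211 201 191 180 168 152 122 120 127 130 133 135
  132 131 129 146]
 [158 179 192 204 212 217 217 210 199 189 177 166 148 122 125 129 131 133
  134 130 130 128]
 [114 163 182 195 206 213 217 217 209 198 189 178 165 144 124 126 129 131
  132 134 131 130]
 [ 84 129 168 185 198 208 215 217 217 207 197 18
[... 2080 characters left out ...]
6 112 119]
 [205 203 200 197 197 196 198 124  95 100 102 104 102  88  87  89  89  82
   75  77  98 114]
 [206 205 202 199 196 198 198 135  96 100 104 103 106 102  89  89  90  90
   89  82  82 106]
 [206 205 204 202 198 197 199 186 119  96 100 103 103 108  89  85  90  91
   92  89  80  91]
 [209 206 206 205 201 196 199 201 150 103  96 102 103 103  99  91  90  90
   89  86  84  89]
 [210 209 206 206 205 200 197 200 190 147 102  97 102 103 105  94  90  86
   87  87  86  87]
 [211 210 208 205 206 203 201 198 201 191 146 104  97 103 103  95  85  86
   85  85  87  85]
 [210 211 210 208 205 206 204 200 198 200 190 145 103 100 104  93  88  85
   87  86  87  83]]
dowel/stop diff vs after release 7.78
```

Run:
```python
from h import *
for f in("side_rel","end"):
    im=cv2.cvtColor(cv2.imread(f"pics/{f}.png"),40)
    for nm,ys in(("tail",range(-126,-90,2)),("head",range(76,112,2))):
        p=proj("side",[W(0,y,.060) for y in ys]);print(f,nm,ys[0],[(int(im[int(round(v)),int(round(u)),1]),int(im[int(round(v)),int(round(u)),2])) for u,v in p])
```

```text
side_rel tail -126 [(83, 148), (94, 149), (94, 149), (95, 143), (95, 143), (94, 138), (94, 138), (96, 151), (96, 151), (98, 179), (99, 208), (100, 210), (99, 217), (101, 208), (100, 217), (98, 210), (98, 210), (98, 218)]
side_rel head 76 [(93, 230), (95, 222), (93, 231), (96, 224), (95, 231), (95, 231), (97, 226), (79, 229), (26, 209), (26, 209), (5, 220), (3, 194), (3, 194), (5, 147), (5, 147), (5, 147), (3, 151), (3, 151)]
end tail -126 [(84, 146), (91, 146), (91, 146), (95, 142), (95, 142), (96, 136), (96, 136), (96, 148), (96, 148), (94, 147), (96, 167), (93, 142), (92, 141), (96, 143), (94, 144), (93, 142), (93, 142), (94, 144)]
end head 76 [(89, 235), (91, 230), (89, 235), (92, 231), (90, 236), (90, 236), (93, 232), (89, 237), (74, 227), (74, 227), (22, 221), (6, 199), (6, 199), (5, 145), (5, 145), (5, 145), (5, 150), (5, 150)]
```

Peg at (276.5, 227) matches a square strap (0°), and the dowel's end still meets the stop head, about 2 mm further in. Handing in.

```bash
python3 -c "
from station import manip
print(manip.hand_in())"
```

```text
the job is handed in; nothing more can be done
None
```

The job is handed in at about 24 s of the 72 s, with no verdict returned: the dowel lies in both V-blocks against the sprung stop (about 3.5 N felt when I pushed it home, then about 2 mm further in after the strap closed), the strap is square over it at its end stop, the gripper is open and clear, and the first grasp closed empty because the reported tool height reads about 38 mm low.

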